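# Clamp a repair channel on a cracked casing rim

### The job

Set the U-shaped aluminium channel over the top rim of the leaning black casing half, between its two screw bosses and fully down on the rim, and let go of it. Then squeeze the sprung clamp open, take it off its parking bar and release it squarely over the middle of the channel, so that both jaws grip the channel's sides and hold it on the rim. Do not push the casing out of its tilt, and leave the other things on the bench where they are.

Things in the scene. Friction and masses are not known exactly. Their poses are not given: they have to be found in the camera images.
- cradle: Fixed steel cradle (base 150 x 270 x 12 mm) holding the opened black casing half between two cheeks on a stiff hinge along y, 60 mm up. The casing leans 24 to 43 degrees from upright towards the cradle's -x. Its upward face carries a circuit board that starts 50 mm below the rim and stands out up to 15 mm. Origin: centre of the underside.
- rim (a point): Middle of the casing's top rim, a plain wall 7 mm thick with a rounded top edge, 200 mm long, 130 mm from the hinge. Axes: y along the rim, x square to the wall (out of its upward face), z in the wall's plane, out of the rim.
- boss_l (a point): On the rim line at the axis of the left screw boss, 84 mm from the rim's middle (+y); axes as the rim. The boss is a black cylinder, 20 mm diameter, along x from -6 to +20 mm, standing 6 mm above the rim.
- boss_r (a point): The same at the right screw boss, 84 mm from the rim's middle (-y). Between the bosses the rim is plain for 148 mm.
- channel: Aluminium U-section repair channel, 110 mm long (its y), 17 mm wide (x), 28 mm high (z), lying open side down on the table. Web 4 mm thick on top, two legs 3 mm thick with an 11 mm gap between them, 24 mm deep inside. Origin: centre of its open underside.
- parkbar: Parking stand: steel base 90 x 180 x 10 mm with an upright plywood bar 16 mm thick, 160 mm long along its y, top edge at 75 mm. Fixed. Origin: centre of its underside.
- clamp: Sprung steel clamp, 100 mm long, 24 mm wide along x, parked on the bar, handles up. Origin: on the pivot pin, 24 mm above the bar's top when parked. z to the handles, x along the pin, jaws open along y. Handles reach z = +52 mm, where they are 47 mm over their outsides when parked, narrowing to the pin; fully squeezed (about 13 N) they are parallel, 24 mm over their outsides.
- clamp_mouth (a point): Midway between the clamp's jaw pads, 39 mm below the pin; axes as the clamp. Pads reach 7 mm above and below this point (the lower end is the jaw tips) and are 22 mm wide. Fully squeezed, the jaws are 33 mm apart; nothing lies between them up to 31 mm above this point.
- cleaner: White cleaner bottle, 56 mm diameter, 135 mm tall. Not part of the job. Origin: centre of its underside.
- flat_bar: Flat aluminium bar, 110 x 17 x 6 mm, lying on the table; the same length as the channel but without legs. Not part of the job. Origin: centre of its underside.
- jar: Small glass jar with a steel cap, 48 mm diameter, 45 mm tall. Not part of the job. Origin: centre of its underside.
- spool: Steel-grey wire spool standing on its flange, 60 mm diameter, 46 mm tall. Not part of the job. Origin: centre of its underside.
- screwdriver: Screwdriver with a black handle, 160 mm long, lying on the table. Not part of the job. Origin: on its axis, amid its length.
- meter: Grey hand-held meter, 75 x 145 x 34 mm, lying on the table. Not part of the job. Origin: centre of its underside.
There are look-alikes about, which are no part of the job. Leave any purple or red look-alike of the clamp alone.

How it is judged:
On the way, in this order (a step that is already met when the one before it is completed fails the run):
1. the channel sits fully down over the rim between the bosses, let go, before the clamp is put on (x of channel in the frame of rim between -0.006 and 0.006 m and y of channel in the frame of rim between -0.02 and 0.02 m and z of channel in the frame of rim between -0.029 and -0.019 m and angle between the z axis of channel and the z axis of rim, either way round below 0.26 rad and angle between the y axis of channel and the y axis of rim, either way round below 0.1 rad and contact force between the fingers and channel below 0.1 N and not (contact force between clamp and channel above 0.5 N)), for 0.2 s.
2. the released clamp grips the channel's middle (x of clamp_mouth in the frame of channel between -0.007 and 0.007 m and y of clamp_mouth in the frame of channel between -0.018 and 0.018 m and z of clamp_mouth in the frame of channel between 0.001 and 0.021 m and angle between the z axis of clamp and the z axis of channel, either way round below 0.35 rad and angle between the y axis of clamp and the x axis of channel, either way round below 0.35 rad and contact force between clamp and channel above 2 N and contact force between the fingers and clamp below 0.1 N), for 0.2 s.
At the end, for the whole second after the job is handed in: Channel over the rim, web on it within 5 mm, middle within 20 mm of the rim's middle, in line. Clamp square on it (20 degrees), pads' middle 7 to 27 mm under its top, within 18 mm of its middle, gripping with over 2 N. The channel may rock 15 degrees in its play. Both let go and still (all of step 2 and x of channel in the frame of rim between -0.006 and 0.006 m and y of channel in the frame of rim between -0.02 and 0.02 m and z of channel in the frame of rim between -0.029 and -0.019 m and angle between the z axis of channel and the z axis of rim, either way round below 0.26 rad and angle between the y axis of channel and the y axis of rim, either way round below 0.1 rad and contact force between the fingers and channel below 0.1 N and linear speed of each of channel, clamp below 0.02 m/s); the robot touches nothing.
It fails at once if the casing is pushed out of its tilt (rim moved over 15 mm) (distance of rim from where it was at the start of the episode above 0.015 m).
It fails at once if another loose thing on the bench is moved over 30 mm (distance of any of cleaner, flat_bar, jar, spool, screwdriver, meter from where it was at the start of the episode above 0.03 m).
It also fails if it takes over 72 s, if anything falls off the work surface, if the arm or the gripper's body presses on something with over 40 N, if the wrist force passes 120 N, or if a joint passes its speed limit or range.

### The arm

A 6-joint arm with a two-finger parallel gripper is mounted at the origin on the work surface. World frame = base frame: x ahead of the robot, y to its left, z up, the work surface at z = 0. Lengths are in m, angles in rad, forces in N, time in s.
With the tool pointing down it reaches from about 0.25 to 0.775 m from the base axis. Payload 4 kg.
Tool frame: the origin (TCP) lies midway between the tips of the shut fingers; the grasp point (between the pads) lies 19 mm behind it (grip_point_offset is the distance from the TCP to the grasp point, in m); z points along the fingers, y is the line along which they close (so a half turn about z gives the same grasp; the last joint's range is limited). The gripper opens to 94 mm and grips with 3 to 60 N. Pads are 16 mm wide; open, the fingers measure 119 mm over their backs; the gripper's body (75 mm by 177 mm) begins 78 mm behind the grasp point.
Start: joints at [1.162, 0.087, 1.371, -0, 1.684, -0.103], TCP at [0.166, 0.524, 0.206] pointing down, gripper open.
Joint ranges: [-3.1, 3.1], [-0.76, 2.03], [0.27, 2.55], [-1.08, 4.22], [0.17, 2.65], [-2.57, 2.57]. Speed limits (rad/s): [2.79, 2.79, 3.14, 3.14, 3.14, 3.14].

### API

Orientations are given as [roll, pitch, yaw] about the fixed x, y, z axes, in that order (R = Rz(yaw) Ry(pitch) Rx(roll)).
In Python, from bench import * gives the robot as it stands.
- The arm moves only by the tool carry_out, never from a script. Its argument "commands" is a list of rows, each a list of 6 numbers: the shift along the tool's x, y, z in m, then the turn, a rotation vector about the tool's x, y, z in rad. In form: [[tx, ty, tz, rx, ry, rz], ...]. A call has exactly 5 rows; each row is the pose to reach, as a shift and turn from the pose commanded when the call began, along the tool's axes at that moment; what a row does not reach only later rows make up. A row lasts 1/10 s, in which the tool goes at most 50 mm and 8.59 degrees, less where a joint would pass 70% of its speed; a pose out of reach is approached as far as the arm can. A call with a gripper value outside its range is refused whole. "jaw" is the opening, from 0 (shut) to 1 (fully open), set as the call begins (left out, the last holds). The fingers move at their own pace and stop on an object; the grip force is fixed at half the most. Time passes only in rows, so rows that repeat a pose let the fingers close, or fill a call up. It gives the time, the measured TCP pose, the force, the opening and the grip force at its end, in the units of the state.
- get_obs(): the state, without advancing time (a new reading comes with each control period).
- snapshot(name): name is "side" or "top" or "wrist"; returns a dict with "img" (480x640x3 uint8, red, green, blue), "range_z" (480x640 float32, m along the optical axis (not along the pixel's ray), 0 where there is no reading), "fx", "fy", "cx", "cy" (pixels), "R" (3x3) and "t" (3): a world point X has camera coordinates R X + t. Camera axes: x right, y down, z forward; pixel columns grow to the right and rows downward; lengths in m; the calibration is good to about 2 mm. A picture is of the moment at which its call begins.
- close_job(): hands the job in; it is judged then, once.
The state is a dict: "time": time; "joint_positions": joint angles; "qvel": joint speeds; "joint_torque": joint torques, N m; "tool_pos": TCP position; "ee_rot": TCP orientation; "wrist_force": force on the tool from outside, world axes, zero at the start; "wrist_torque": the same for the moment, N m; "width": finger opening in m; "finger_force": force on a finger pad.
Only numpy, scipy, OpenCV 4.12 (cv2) and the standard library are available. Lean on these libraries where they do the work, as an engineer would, in place of code of your own. Each camera call takes 0.05 s, during which the arm holds its last target. There are 200 camera calls.

## Working session

There is one attempt and no reset: what is moved stays moved. The work goes in short steps, Python scripts to look and compute and a tool call to move; the robot and the scene stay as the last step left them, time stands still between calls to the robot, and variables do not carry over. Pictures are saved under pics/ and viewed, at most 10 in all, crops included, and the job is handed in when it is done.

Besides the shell and the picture viewer there is one more tool, called after "Call:" by a JSON object that holds its "op" and its "data". carry_out: Moves the arm, as the interface text tells. Its arguments: {"type":"object","properties":{"commands":{"type":"array","items":{"type":"array","items":{"type":"number"}}},"jaw":{"type":"number"}},"required":["commands"]}

```bash
mkdir -p pics; ls
cat > h.py <<'E'
from bench import *
import numpy as np, cv2, pickle
from scipy.spatial.transform import Rotation as Ro
def shot(n,save=None):
    s=snapshot(n); s={k:(np.array(v) if isinstance(v,(list,tuple)) else v) for k,v in s.items()}
    if save:
        cv2.imwrite('pics/%s.png'%save,s['img'][:,:,::-1]); pickle.dump(s,open(save+'.pkl','wb'))
    return s
def cloud(s):
    z=s['range_z'];v,u=np.mgrid[:480,:640]
    c=np.stack([(u-s['cx'])/s['fx']*z,(v-s['cy'])/s['fy']*z,z],-1)
    P=(c-s['t'])@s['R']
    P[z<=0]=np.nan
    return P
E
python3 - <<'E'
from h import *
a=shot('top','top0');b=shot('side','side0')
print(get_obs())
for s in(a,b):print(s['fx'],-s['R'].T@s['t'],s['R'])
E
```

```text
pics
{'time': 0.1, 'joint_positions': array([ 1.16187448e+00,  8.78623541e-02,  1.37206339e+00, -1.02908869e-05,
        1.68365411e+00, -1.03071652e-01]), 'qvel': array([ 0.00097389, -0.00208325, -0.00426702,  0.00056334, -0.00061649,
        0.00086909]), 'joint_torque': array([ 1.98247617e-03, -3.41251159e+01, -3.03302979e+01,  7.19797891e-02,
        3.04759084e-02, -7.84658209e-05]), 'tool_pos': array([0.16539958, 0.52401453, 0.20445166]), 'ee_rot': array([-3.13961495e+00, -1.94287566e-04,  2.83574112e+00]), 'wrist_force': array([-0.15942261,  0.36221018, -0.20294026]), 'wrist_torque': array([-0.05902695, -0.00646618, -0.02170887]), 'finger_force': 0.0, 'width': 0.09430156983181953}
480.20478435783434 [ 0.36771544 -0.01705761  1.23252882] [[ 0.02954696 -0.99928838  0.02344589]
 [-0.99550217 -0.0315311  -0.08933764]
 [ 0.09001334 -0.02070078 -0.9957254 ]]
446.33199302942865 [ 0.25526425 -0.74241597  0.78665414] [[ 9.52381448e-01 -3.04909092e-01 -1.49797733e-04]
 [-2.01707063e-01 -6.29662046e-01 -7.50226612e-01]
 [ 2.28656593e-01  7.14532123e-01 -6.61180768e-01]]
```

View pics/top0.png

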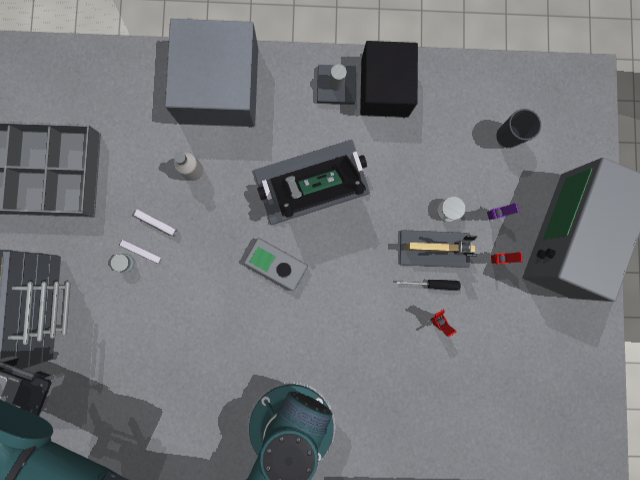

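View pics/side0.png

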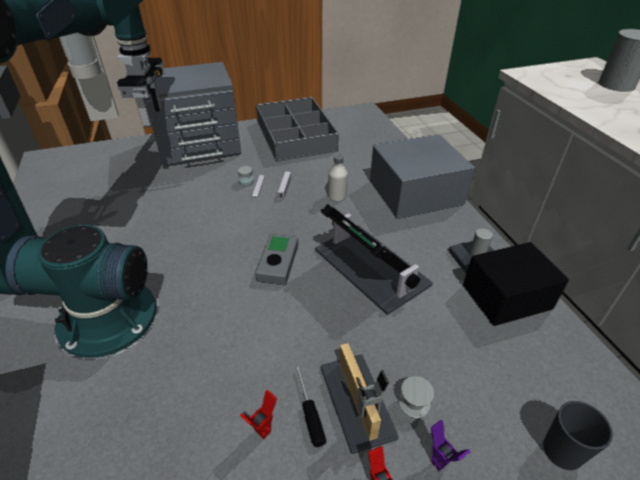

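Run:
```python
from h import *
s=pickle.load(open('top0.pkl','rb'));P=cloud(s)
def crop(u0,u1,v0,v1):return P[v0:v1,u0:u1].reshape(-1,3)
for nm,b in(('barA',(130,182,205,240)),('barB',(116,164,236,268))):
    q=P[b[2]:b[3],b[0]:b[1]]; im=s['img'][b[2]:b[3],b[0]:b[1]]
    m=(im.min(-1)>170)&(q[...,2]<.06)
    x=q[m]; r=cv2.minAreaRect(x[:,:2].astype(np.float32)*1000)
    print(nm,m.sum(),r,np.percentile(x[:,2],[5,50,95]))
big=[cv2.resize(s['img'][v0:v0+75,u0:u0+100],(800,600),interpolation=cv2.INTER_CUBIC)[:,:,::-1] for u0,v0 in((260,140),)]
cv2.imwrite('pics/c0.png',np.hstack(big))
# casing section printouts
for (u,v) in [(280,205),(285,208),(290,212),(360,190),(312,183),(312,200),(312,205),(312,210),(265,190),(362,160)]:print(u,v,P[v,u].round(3))
q=crop(385,490,225,275);q=q[q[:,2]>.03]
bar=q[(q[:,2]>.065)&(q[:,2]<.08)];print('bar',cv2.minAreaRect(bar[:,:2].astype(np.float32)*1000),np.median(bar[:,2]))
hi=q[q[:,2]>.085];print('clamp',hi.shape,hi.mean(0),hi.max(0),cv2.minAreaRect(hi[:,:2].astype(np.float32)*1000))
```

```text
barA 283 ((499.64739990234375, 362.6554870605469), (120.17401123046875, 16.063838958740234), 64.26825714111328) [0.02337111 0.02704926 0.03092538]
barB 255 ((414.47906494140625, 401.3305358886719), (107.33810424804688, 36.219886779785156), 67.41572570800781) [0.00157599 0.00492709 0.00890853]
280 205 [0.534 0.039 0.137]
285 208 [0.522 0.026 0.174]
290 212 [0.515 0.015 0.164]
360 190 [ 0.569 -0.141  0.168]
312 183 [ 0.595 -0.033  0.102]
312 200 [ 0.547 -0.034  0.143]
312 205 [ 0.533 -0.034  0.16 ]
312 210 [ 0.543 -0.037  0.008]
265 190 [0.578 0.08  0.081]
362 160 [ 0.662 -0.155  0.075]
bar ((450.8013916015625, -354.6726379394531), (31.537202835083008, 158.55184936523438), 3.810300588607788) 0.07375872319778029
clamp (245, 3) [ 0.45440685 -0.3990902   0.11933579] [ 0.4759701  -0.38682826  0.15072875] ((452.8283996582031, -400.1973571777344), (26.724706649780273, 46.71855163574219), 88.96735382080078)
```

View pics/c0.png

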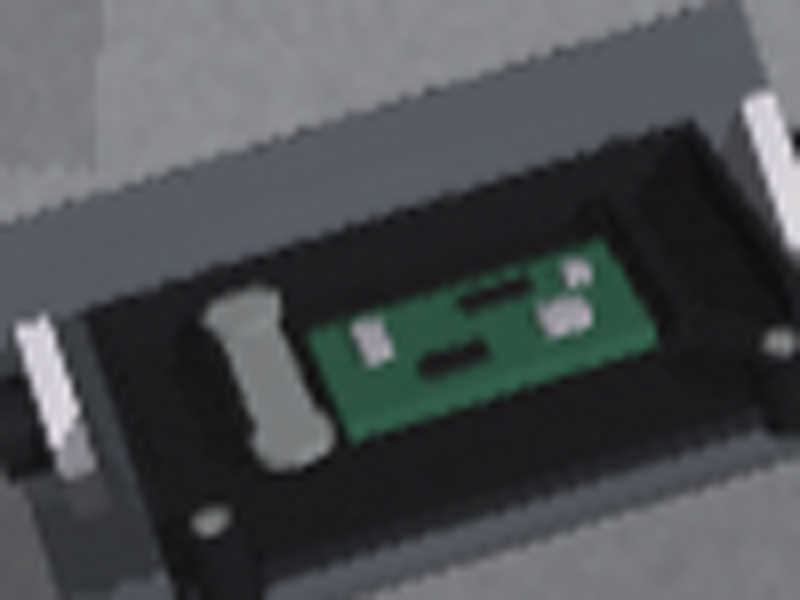

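```bash
cat >> h.py <<'E'
def Rt(x=None,y=None,z=None):
    # tool R from z and y
    z=z/np.linalg.norm(z); y=y-z*(y@z); y/=np.linalg.norm(y); return np.stack([np.cross(y,z),y,z],1)
def tool():
    o=get_obs(); return o['tool_pos'],Ro.from_euler('xyz',o['ee_rot']).as_matrix(),o
def rel(p,R):
    c,Rc,o=tool(); d=Rc.T@(np.array(p)-c); r=Ro.from_matrix(Rc.T@R).as_rotvec()
    print('shift',d.round(4),'turn',r.round(4),'rows>=',max(np.linalg.norm(d)/.05,np.degrees(np.linalg.norm(r))/8.59).round(1)); return d,r
def down(a): # tool down, y along heading a (rad)
    return Rt(y=np.array([np.cos(a),np.sin(a),0]),z=np.array([0,0,-1.]))
E
python3 - <<'E'
from h import *
w=shot('wrist'); c,R,o=tool()
print('cam in tool', R.T@(-w['R'].T@w['t']-c), (w['R']@R).round(3), w['fx'])
a=np.radians(64.27-90)
rel([.4996,.3627,.20],down(a))
rel([.4996,.3627,.20],down(a+np.pi))
# wall fit on top cloud
s=pickle.load(open('top0.pkl','rb'));P=cloud(s)
q=P[150:222,255:370].reshape(-1,3); im=s['img'][150:222,255:370].reshape(-1,3)
m=(im.max(-1)<45)&(q[:,2]>.05)&(np.isfinite(q[:,2]))
x=q[m]
best=None;rng=np.random.default_rng(0)
for _ in range(3000):
    t=x[rng.choice(len(x),3,False)];n=np.cross(t[1]-t[0],t[2]-t[0]);n/=np.linalg.norm(n)+1e-12
    k=abs((x-t[0])@n)<.003
    if best is None or k.sum()>best.sum():best=k
y=x[best];ce=y.mean(0);n=np.linalg.svd(y-ce)[2][2];n*=np.sign(n[2])
print(len(x),best.sum(),'n',n,'tilt',np.degrees(np.arccos(n[2])),'c',ce,'res',((y-ce)@n).std(), 'heading',np.degrees(np.arctan2(n[1],n[0])))
E
```

```text
cam in tool [ 0.08230747  0.00072301 -0.17958399] [[ 0.    1.    0.  ]
 [-0.96  0.   -0.28]
 [-0.28 -0.    0.96]] 352.10256529189894
shift [-0.3673 -0.0533  0.0046] turn [-1.4000e-03  1.3000e-03  1.7141e+00] rows>= 11.4
shift [-0.3673 -0.0533  0.0046] turn [-1.3000e-03 -1.3000e-03 -1.4275e+00] rows>= 9.5
2490 1590 n [0.72307784 0.25793969 0.64080071] tilt 50.1484477557118 c [ 0.57716375 -0.04761697  0.11667609] res 0.0012247774899620768 heading 19.632570060989654
```

Call:
{"op": "carry_out", "data": {"commands": [[-0.025,-0.004,0,0,0,0.13],[-0.05,-0.008,0,0,0,0.26],[-0.08,-0.012,0,0,0,0.39],[-0.11,-0.016,0,0,0,0.52],[-0.14,-0.02,0,0,0,0.65]], "jaw": 0.8}}

```text
time: 0.65
tool_pos: [0.2937, 0.4627, 0.2052]
ee_rot: [-3.141, 0.0, 2.181]
wrist_force: [0.5, 0.9, -0.3]
width: 0.0751
finger_force: 0.0
```

Run:
```python
from h import *
print(get_obs()['joint_positions'])
rel([.4996,.3627,.20],down(np.radians(64.27-90)))
```

```text
[9.01670411e-01 8.31356609e-02 1.37557725e+00 5.20839696e-05
 1.68320820e+00 2.91400493e-01]
shift [-0.1999  0.1114  0.0052] turn [-3.0000e-04  2.0000e-04  1.0593e+00] rows>= 7.1
```

Call:
{"op": "carry_out", "data": {"commands": [[-0.025,0.014,0,0,0,0.13],[-0.05,0.028,0,0,0,0.26],[-0.08,0.044,0,0,0,0.39],[-0.11,0.06,0,0,0,0.52],[-0.14,0.078,0,0,0,0.65]]}}

```text
time: 1.15
tool_pos: [0.4384, 0.3931, 0.2051]
ee_rot: [-3.141, 0.0, 1.531]
wrist_force: [0.2, 1.1, -0.4]
width: 0.0755
finger_force: 0.0
```

Run:
```python
from h import *
rel([.4996,.3627,.20],down(np.radians(64.27-90)))
```

```text
shift [-0.0279  0.0624  0.0051] turn [-5.000e-04  4.000e-04  4.089e-01] rows>= 2.7
```

Call:
{"op": "carry_out", "data": {"commands": [[-0.007,0.016,0,0,0,0.11],[-0.014,0.032,0,0,0,0.22],[-0.021,0.048,0,0,0,0.32],[-0.028,0.062,0,0,0,0.409],[-0.028,0.062,0,0,0,0.409]]}}

```text
time: 1.65
tool_pos: [0.4997, 0.3626, 0.2045]
ee_rot: [-3.141, 0.001, 1.124]
wrist_force: [0.0, -0.4, 0.3]
width: 0.0751
finger_force: 0.0
```

Run:
```python
from h import *
s=shot('wrist','w1');P=cloud(s);c,R,o=tool();print(c)
m=(P[...,2]>.018)&(P[...,2]<.04)&(np.hypot(P[...,0]-.5,P[...,1]-.363)<.075)
x=P[m];print(m.sum(),cv2.minAreaRect(x[:,:2].astype(np.float32)*1000),np.median(x[:,2]))
k=np.median(x[:,2]);x=x[abs(x[:,2]-k)<.004];print(x[:,:2].mean(0),cv2.minAreaRect(x[:,:2].astype(np.float32)*1000))
v,u=np.nonzero(m);print(u.min(),u.max(),v.min(),v.max())
t=P[(abs(P[...,2])<.01)&(np.hypot(P[...,0]-.5,P[...,1]-.363)<.1)];print('table',np.median(t[:,2]))
```

```text
[0.49871823 0.36328488 0.20469672]
1692 ((498.33782958984375, 360.1571044921875), (109.64168548583984, 17.013341903686523), 64.17691040039062) 0.028489551465405678
[0.49945165 0.36264346] ((498.2443542480469, 359.9639892578125), (109.21259307861328, 17.013341903686523), 64.17691040039062)
308 325 167 270
table 0.0005648391943656808
```

View pics/w1.png

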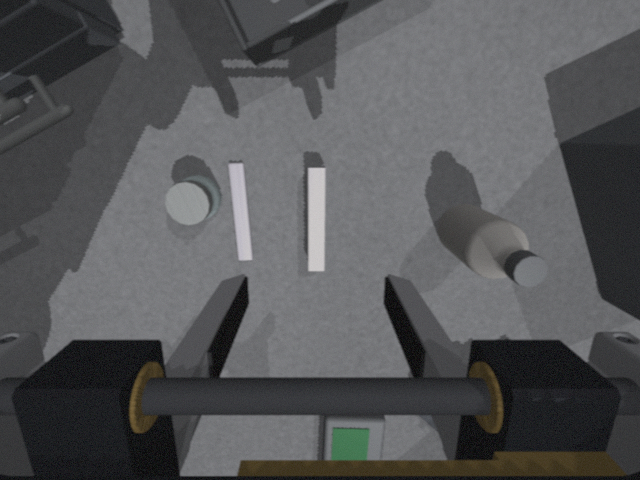

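Run:
```python
from h import *
rel([.4983,.3605,.007],down(np.radians(64.2-90)))
```

```text
shift [-0.0025  0.001   0.1977] turn [-0.0011  0.001   0.0067] rows>= 4.0
```

Call:
{"op": "carry_out", "data": {"commands": [[-0.001,0.0005,0.045,0,0,0.003],[-0.003,0.001,0.09,0,0,0.006],[-0.003,0.001,0.135,0,0,0.006],[-0.003,0.001,0.175,0,0,0.006],[-0.003,0.001,0.197,0,0,0.006]]}}

```text
time: 2.2
tool_pos: [0.4945, 0.3598, 0.0039]
ee_rot: [-3.137, 0.006, 1.124]
wrist_force: [-0.1, -0.4, -0.7]
width: 0.0751
finger_force: 0.0
```

Call:
{"op": "carry_out", "data": {"commands": [[0,0,0,0,0,0],[0,0,0,0,0,0],[0,0,0,0,0,0],[0,0,0,0,0,0],[0,0,0,0,0,0]], "jaw": 0}}

```text
time: 2.7
tool_pos: [0.4991, 0.3613, 0.0104]
ee_rot: [3.14, -0.003, 1.121]
wrist_force: [-0.1, 0.2, 0.7]
width: 0.0387
finger_force: 0.0
```

Call:
{"op": "carry_out", "data": {"commands": [[0,0,0,0,0,0],[0,0,-0.03,0,0,0],[0,0,-0.075,0,0,0],[0,0,-0.12,0,0,0],[0,0,-0.165,0,0,0]]}}

```text
time: 3.2
tool_pos: [0.4979, 0.3604, 0.1754]
ee_rot: [3.142, -0.0, 1.121]
wrist_force: [0.5, 0.3, -0.5]
width: 0.0008
finger_force: 0.0
```

Call:
{"op": "carry_out", "data": {"commands": [[0,0,0,0,0,0],[0,0,0,0,0,0],[0,0,0,0,0,0],[0,0,0,0,0,0],[0,0,0,0,0,0]], "jaw": 0.5}}

```text
time: 3.7
tool_pos: [0.4974, 0.3602, 0.1713]
ee_rot: [-3.139, 0.003, 1.121]
wrist_force: [-0.1, 1.7, -0.2]
width: 0.0374
finger_force: 0.0
```

Run:
```python
from h import *
s=shot('wrist','w2');P=cloud(s);c,R,o=tool();print(c,o['width'])
m=(P[...,2]>.018)&(P[...,2]<.04)&(np.hypot(P[...,0]-.5,P[...,1]-.363)<.075)
x=P[m];print(m.sum(),cv2.minAreaRect(x[:,:2].astype(np.float32)*1000),np.median(x[:,2]))
rel([.4983,.3605,.007],down(np.radians(64.2-90)))
```

```text
[0.49754933 0.36026997 0.17172071] 0.04159458278877799
2062 ((498.5078125, 360.25177001953125), (109.37238311767578, 16.80902099609375), 64.05653381347656) 0.0284409606610887
shift [0.0009 0.0009 0.1647] turn [-0.0017  0.0025  0.0003] rows>= 3.3
```

Call:
{"op": "carry_out", "data": {"commands": [[0.001,0,0.045,0,0,0],[0.001,0,0.09,0,0,0],[0.001,0,0.13,0,0,0],[0.001,0,0.155,0,0,0],[0.001,0,0.164,0,0,0]]}}

```text
time: 4.25
tool_pos: [0.4958, 0.3599, 0.0047]
ee_rot: [-3.137, 0.007, 1.121]
wrist_force: [0.4, -0.0, -0.3]
width: 0.0471
finger_force: 0.0
```

Call:
{"op": "carry_out", "data": {"commands": [[0,0,0,0,0,0],[0,0,0,0,0,0],[0,0,0,0,0,0],[0,0,0,0,0,0],[0,0,0,0,0,0]], "jaw": 0}}

```text
time: 4.75
tool_pos: [0.4998, 0.3622, 0.0115]
ee_rot: [3.14, -0.003, 1.121]
wrist_force: [0.6, -0.8, 3.4]
width: 0.0172
finger_force: 30.0
```

Call:
{"op": "carry_out", "data": {"commands": [[0,0,0,0,0,0],[0,0,0,0,0,0],[0,0,0,0,0,0],[0,0,0,0,0,0],[0,0,0,0,0,0]]}}

```text
time: 5.25
tool_pos: [0.4998, 0.3622, 0.0115]
ee_rot: [3.14, -0.003, 1.121]
wrist_force: [-0.2, -0.9, 5.6]
width: 0.0168
finger_force: 30.0
```

Call:
{"op": "carry_out", "data": {"commands": [[0,0,-0.04,0,0,0],[0,0,-0.08,0,0,0],[0,0,-0.12,0,0,0],[0,0,-0.17,0,0,0],[0,0,-0.22,0,0,0]]}}

```text
time: 5.75
tool_pos: [0.4978, 0.3611, 0.2303]
ee_rot: [-3.14, 0.002, 1.121]
wrist_force: [-0.0, 0.1, -0.6]
width: 0.0164
finger_force: 30.0
```

```bash
cat >> h.py <<'E'
import os
def fitwall(P,im,box):
    v0,v1,u0,u1=box
    q=P[v0:v1,u0:u1].reshape(-1,3); m=(im[v0:v1,u0:u1].reshape(-1,3).max(-1)<60)&(q[:,2]>.05)&(abs(q[:,0]-.58)<.12)&(abs(q[:,1]+.05)<.14)
    x=q[m];best=None;rng=np.random.default_rng(0)
    for _ in range(2000):
        t=x[rng.choice(len(x),3,False)];n=np.cross(t[1]-t[0],t[2]-t[0]);n/=np.linalg.norm(n)+1e-12
        k=abs((x-t[0])@n)<.002
        if best is None or k.sum()>best.sum():best=k
    y=x[best];ce=y.mean(0);n=np.linalg.svd(y-ce)[2][2];n*=np.sign(n[2])
    return n,ce,y
def rimframe(n):
    yr=np.cross([0,0,1],n);yr/=np.linalg.norm(yr);return np.stack([n,yr,np.cross(n,yr)],1)
E
python3 - <<'E'
from h import *
s=pickle.load(open('top0.pkl','rb'));P=cloud(s)
n,ce,y=fitwall(P,s['img'],(150,222,255,370));F=rimframe(n);L=(y-ce)@F
print(n,ce,F,np.percentile(L,[0,1,99,100],axis=0))
print('hinge->rim check: z of ce+.. top', (ce+F[:,2]*L[:,2].max()))
# upper-edge height per column
rim0=ce+F[:,2]*np.percentile(L[:,2],99)+F[:,1]*(np.percentile(L[:,1],1)+np.percentile(L[:,1],99))/2
print('rim0',rim0)
R=Rt(y=n,z=-F[:,2]);rel(rim0+F[:,2]*.16,R)
a=np.arctan2(n[1],n[0]);rel([.48,.12,.28],down(a))
print(get_obs()['joint_positions'])
E
```

```text
[0.72639375 0.25893469 0.63663564] [ 0.57682378 -0.04839908  0.11720636] [[ 0.72639375 -0.33577092 -0.59967492]
 [ 0.25893469  0.94194368 -0.21376373]
 [ 0.63663564  0.          0.77116474]] [[-0.00212453 -0.13460053 -0.08822757]
 [-0.00197587 -0.09755168 -0.08604241]
 [ 0.00182142  0.09822396  0.06264453]
 [ 0.00194538  0.13328614  0.06511119]]
hinge->rim check: z of ce+.. top [ 0.53777824 -0.06231749  0.16741781]
rim0 [ 0.53914457 -0.06147359  0.16551561]
shift [-0.4352  0.1494 -0.058 ] turn [-0.6549  0.2743 -0.7598] rows>= 9.3
shift [-0.2249  0.0888 -0.0494] turn [-0.0018  0.0011 -0.7924] rows>= 5.3
[5.35362997e-01 2.32243126e-01 1.15659669e+00 1.00112351e-04
 1.75484789e+00 9.85390992e-01]
```

Call:
{"op": "carry_out", "data": {"commands": [[-0.04,0.013,-0.015,-0.06,0.03,-0.08],[-0.08,0.026,-0.03,-0.13,0.06,-0.15],[-0.12,0.04,-0.04,-0.2,0.085,-0.23],[-0.16,0.055,-0.05,-0.26,0.11,-0.3],[-0.2,0.07,-0.06,-0.33,0.14,-0.38]]}}

```text
time: 6.25
tool_pos: [0.4739, 0.15, 0.2897]
ee_rot: [2.789, -0.071, 1.522]
wrist_force: [1.6, -1.0, -0.0]
width: 0.0167
finger_force: 30.0
```

```bash
cat > stage.py <<'E'
from h import *
n=np.array([.7264,.2589,.6366]);n/=np.linalg.norm(n);F=rimframe(n);R=Rt(y=n,z=-F[:,2]);rel(np.array([.539,-.0615,.1655])+F[:,2]*.16,R)
print(get_obs()['joint_positions'].round(2))
E
python3 stage.py
```

```text
shift [-0.2463 -0.012  -0.0224] turn [-0.3195  0.1339 -0.3754] rows>= 5.0
[ 0.21 -0.31  1.61 -0.02  1.49  0.27]
```

Call:
{"op": "carry_out", "data": {"commands": [[-0.045,-0.002,-0.004,-0.06,0.025,-0.07],[-0.09,-0.004,-0.008,-0.13,0.05,-0.15],[-0.135,-0.006,-0.012,-0.19,0.08,-0.22],[-0.18,-0.008,-0.017,-0.26,0.11,-0.3],[-0.225,-0.011,-0.022,-0.32,0.134,-0.375]]}}

```text
time: 6.75
tool_pos: [0.4502, -0.0285, 0.2868]
ee_rot: [2.506, -0.029, 1.862]
wrist_force: [-0.4, 0.3, -1.1]
width: 0.017
finger_force: 30.0
```

Call:
{"op": "carry_out", "data": {"commands": [[0,0,0,0,0,0],[0,0,0,0,0,0],[0,0,0,0,0,0],[0,0,0,0,0,0],[0,0,0,0,0,0]]}}

```text
time: 7.25
tool_pos: [0.4514, -0.0256, 0.287]
ee_rot: [2.508, -0.031, 1.864]
wrist_force: [-0.4, 0.1, -0.5]
width: 0.0167
finger_force: 30.0
```

```bash
python3 stage.py
python3 - <<'E'
from h import *
s=shot('wrist','w3');P=cloud(s);c,R,o=tool()
n,ce,y=fitwall(P,s['img'],(0,480,0,640));F=rimframe(n);L=(y-ce)@F
print(n,ce,len(y),np.percentile(L,[0,1,99,100],axis=0))
E
```

```text
shift [-0.0647 -0.0204 -0.0198] turn [-0.0562  0.0058 -0.0584] rows>= 1.4
[-0.56 -0.57  1.87  0.49  1.43 -0.81]
[-0.33452283  0.94225413  0.01586287] [0.54971334 0.04927277 0.11846153] 369 [[-0.00257438 -0.06282132 -0.06804751]
 [-0.00217853 -0.05248302 -0.06379626]
 [ 0.00100423  0.045967    0.0429828 ]
 [ 0.001214    0.04663019  0.04335325]]
```

View pics/w3.png

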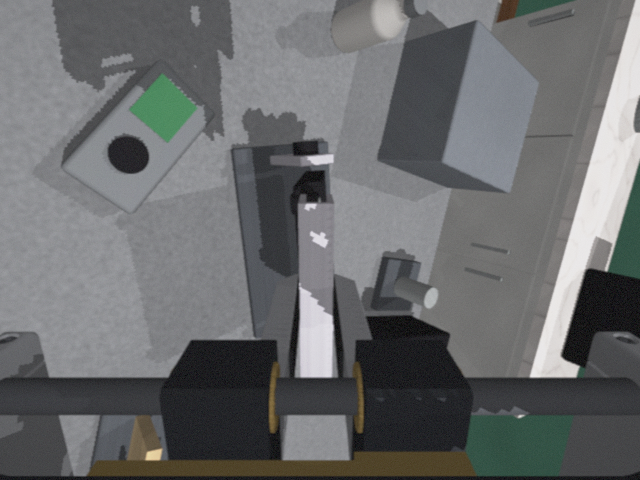

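```bash
cat > rim.py <<'E'
from h import *
for nm in('top0','side0'):
    s=pickle.load(open(nm+'.pkl','rb'));P=cloud(s);im=s['img']
    near=(abs(P[...,0]-.58)<.14)&(abs(P[...,1]+.05)<.16)&(P[...,2]>.03)
    v,u=np.nonzero(near);box=(v.min(),v.max()+1,u.min(),u.max()+1)
    T=P[(abs(P[...,2])<.012)&(abs(P[...,0]-.5)<.25)&(abs(P[...,1]+.05)<.25)];A=np.c_[T[:,:2],np.ones(len(T))];k=np.linalg.lstsq(A,T[:,2],rcond=None)[0];print(nm,'table z at rim',k@[.55,-.06,1])
    n,ce,y=fitwall(P,im,box);F=rimframe(n)
    print(' box',box,'n',n.round(4),'lean',90-np.degrees(np.arccos(n[2])),'head',np.degrees(np.arctan2(n[1],n[0])),'N',len(y))
    L=(y-ce)@F
    # hinge centre
    c0=ce-.0035*n; t=(.06-c0[2])/F[2,2]; 
    q=P[near];Q=(q-ce)@F   # all casing points in wall frame
    k=(abs(Q[:,0])<.004)
    for lo in np.arange(-.07,.075,.02):
        m=k&(abs(Q[:,1]-lo)<.01); print('  y',lo.round(2),'ztop',np.sort(Q[m,2])[-4:].round(4),'edge est',(t+.13).round(4))
    for lo in(-.05,0,.05-.02):
        m=k&(abs(Q[:,2]-lo)<.008);print('  z',lo,'y ext',np.sort(Q[m,1])[[0,2,-3,-1]].round(4))
    b=(Q[:,0]>.012)&(Q[:,0]<.024)&(Q[:,2]>t+.115)
    for sg in(1,-1):
        z=Q[b&(Q[:,1]*sg>.05)];print('  boss',sg,len(z),z.mean(0).round(4) if len(z) else '', (z.min(0).round(3),z.max(0).round(3)) if len(z) else '')
    print('  rim(y=0 of fit)',(c0+F[:,2]*(t+.13)).round(4))
E
python3 rim.py
python3 - <<'E'
from h import *
s=pickle.load(open('w3.pkl','rb'));P=cloud(s);c,R,o=tool()
Q=(P-c)@R
m=(Q[...,2]>-.03)&(Q[...,2]<.03)&(abs(Q[...,1])<.02)&(Q[...,0]>-.07)&(Q[...,0]<.07)
v,u=np.nonzero(m);x=Q[m];print(len(x),u.min(),u.max(),v.min(),v.max())
for a in np.arange(0.01,.065,.01):
    k=abs(x[:,0]-a)<.005
    if k.sum():print(a.round(3),k.sum(),'y',np.percentile(x[k,1],[2,98]).round(4),'z',np.percentile(x[k,2],[2,50,98]).round(4))
print(x.max(0),np.sort(x[:,0])[-10:])
E
```

```text
top0 table z at rim -0.00014769406098565237
 box (np.int64(152), np.int64(249), np.int64(253), np.int64(367)) n [0.7264 0.2589 0.6366] lean 39.54140276844197 head 19.619423972973973 N 1478
  y -0.07 ztop [0.0616 0.062  0.0632 0.0648] edge est 0.0587
  y -0.05 ztop [0.0578 0.0578 0.0579 0.0584] edge est 0.0587
  y -0.03 ztop [0.0585 0.0589 0.0603 0.0615] edge est 0.0587
  y -0.01 ztop [0.0582 0.0584 0.0592 0.06  ] edge est 0.0587
  y 0.01 ztop [0.0587 0.0591 0.0594 0.0595] edge est 0.0587
  y 0.03 ztop [0.0591 0.0593 0.0605 0.0607] edge est 0.0587
  y 0.05 ztop [0.0578 0.0578 0.0591 0.0603] edge est 0.0587
  y 0.07 ztop [0.0637 0.0644 0.0647 0.0651] edge est 0.0587
  z -0.05 y ext [-0.1372 -0.1346  0.1356  0.1371]
  z 0 y ext [-0.0947 -0.0936  0.0947  0.0955]
  z 0.030000000000000002 y ext [-0.0992 -0.0974  0.099   0.1004]
  boss 1 44 [0.0161 0.0851 0.0572] (array([0.012, 0.076, 0.044]), array([0.019, 0.094, 0.065]))
  boss -1 43 [ 0.0162 -0.0829  0.0569] (array([ 0.012, -0.092,  0.046]), array([ 0.019, -0.074,  0.066]))
  rim(y=0 of fit) [ 0.5391 -0.0619  0.1603]
side0 table z at rim
[... 810 characters left out ...]
]
  boss 1 32 [0.0158 0.0924 0.0535] (array([0.012, 0.084, 0.04 ]), array([0.021, 0.105, 0.062]))
  boss -1 43 [ 0.0163 -0.0751  0.053 ] (array([ 0.012, -0.082,  0.042]), array([ 0.021, -0.065,  0.059]))
  rim(y=0 of fit) [ 0.5498 -0.072   0.1512]
7072 273 357 194 376
0.01 1644 y [-0.019  0.019] z [-0.0293 -0.0169 -0.0038]
0.02 641 y [-0.0079  0.0084] z [-0.018  -0.0167 -0.0154]
0.03 683 y [-0.008   0.0083] z [-0.018  -0.0167 -0.0154]
0.04 728 y [-0.0081  0.0086] z [-0.018  -0.0166 -0.0154]
0.05 736 y [-0.008   0.0085] z [-0.0179 -0.0165  0.0082]
[0.05300311 0.01998091 0.01182674] [0.05279471 0.05279694 0.05279753 0.0528022  0.05280649 0.05280733
 0.05280902 0.05280991 0.05291373 0.05300311]
```

```bash
cat > stage2.py <<'E'
from h import *
import sys
n=np.array([.7264,.2589,.6366]);n/=np.linalg.norm(n);F=rimframe(n);R=Rt(y=n,z=-F[:,2])
rim=np.array([.5391,-.0619,.1603])+F[:,1]*.0007
off=np.array([float(a) for a in sys.argv[1:4]]) if len(sys.argv)>3 else np.zeros(3)
if __name__=='__main__':
    rel(rim+F@off,R); print(get_obs()['joint_positions'].round(2), 'tcp in rim',((tool()[0]-rim)@F).round(4))
E
python3 stage2.py .06 -.05 .13;python3 - <<'E'
from h import *
from stage2 import F,rim
for nm in('top0','side0'):
    P=cloud(pickle.load(open(nm+'.pkl','rb')));Q=(P-rim)@F
    m=(abs(Q[...,1])<.065)&(abs(Q[...,0])<.012)&(Q[...,2]>-.012)&(Q[...,2]<.02)
    x=Q[m];print(nm,len(x))
    for lo in(-.011,-.008,-.005,-.002,.001,.004):
        k=abs(x[:,2]-lo)<.0015
        if k.sum():print(lo,k.sum(),np.percentile(x[k,0],[5,50,95]).round(4))
E
```

```text
shift [-0.1105  0.0409  0.0112] turn [-0.0562  0.006  -0.0587] rows>= 2.4
[-0.56 -0.57  1.87  0.49  1.43 -0.81] tcp in rim [0.0263 0.0628 0.1426]
top0 247
-0.011 22 [0.0023 0.0035 0.0048]
-0.008 46 [0.002  0.0037 0.0052]
-0.005 66 [-0.002   0.0029  0.0051]
-0.002 86 [-0.0019  0.0007  0.0048]
0.001 26 [-0.0005  0.0026  0.0051]
0.004 1 [0.0043 0.0043 0.0043]
side0 163
-0.011 2 [0.0051 0.0051 0.0051]
-0.008 11 [-0.0018  0.0023  0.005 ]
-0.005 72 [-0.0017  0.0016  0.0048]
-0.002 77 [-0.001   0.0017  0.0046]
0.001 1 [0.0022 0.0022 0.0022]
```

Call:
{"op": "carry_out", "data": {"commands": [[-0.03,0.01,0.003,-0.014,0.002,-0.015],[-0.06,0.02,0.006,-0.028,0.003,-0.03],[-0.09,0.03,0.009,-0.042,0.005,-0.045],[-0.11,0.04,0.011,-0.056,0.006,-0.059],[-0.11,0.04,0.011,-0.056,0.006,-0.059]]}}

```text
time: 7.8
tool_pos: [0.5209, -0.1233, 0.2973]
ee_rot: [2.453, -0.001, 1.909]
wrist_force: [0.0, 0.2, -1.3]
width: 0.0167
finger_force: 30.0
```

```bash
cat > relw.py <<'E'
from h import *
from stage2 import F,rim
s=shot('wrist','w4');P=cloud(s);c,R,o=tool();Q=(P-rim)@F
print('tcp in rim',((c-rim)@F).round(4))
m=(abs(Q[...,1])<.07)&(abs(Q[...,0])<.012)&(Q[...,2]>-.045)&(Q[...,2]<.02)
v,u=np.nonzero(m);x=Q[m];print(len(x),u.min(),u.max(),v.min(),v.max())
for lo in np.arange(-.042,.008,.004):
    k=abs(x[:,2]-lo)<.002
    if k.sum():print(lo.round(3),k.sum(),np.percentile(x[k,0],[5,50,95]).round(4),'y',np.percentile(x[k,1],[0,100]).round(3))
E
python3 stage2.py 0.06 -.05 .13; python3 relw.py
```

```text
shift [ 0.0025  0.0019 -0.0003] turn [-0.0013  0.0014 -0.004 ] rows>= 0.1
[-0.72 -0.33  1.72  0.6   1.4  -1.05] tcp in rim [ 0.0581 -0.0524  0.1297]
tcp in rim [ 0.0579 -0.051   0.1299]
2400 243 266 85 248
-0.042 109 [0.005  0.0053 0.0118] y [-0.069  0.07 ]
-0.038 97 [0.0051 0.0053 0.0054] y [-0.069  0.069]
-0.034 93 [0.0051 0.0053 0.0055] y [-0.07   0.068]
-0.03 101 [0.0051 0.0053 0.0055] y [-0.069  0.069]
-0.026 99 [0.0051 0.0053 0.0055] y [-0.065  0.07 ]
-0.022 109 [0.0051 0.0053 0.0055] y [-0.069  0.069]
-0.018 111 [0.0051 0.0053 0.0055] y [-0.067  0.07 ]
-0.014 118 [0.0051 0.0053 0.0055] y [-0.07  0.07]
-0.01 116 [0.0051 0.0053 0.0055] y [-0.069  0.069]
-0.006 146 [0.0045 0.0053 0.0055] y [-0.069  0.07 ]
-0.002 1236 [-0.001   0.0023  0.0051] y [-0.07  0.07]
0.002 38 [0.0008 0.0022 0.0038] y [-0.065  0.069]
```

View pics/w4.png

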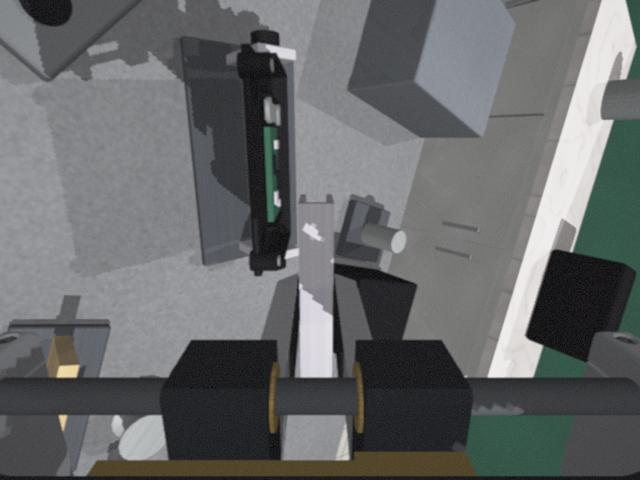

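```bash
sed -i 's/F\[:,1\]\*.0007/F[:,1]*.0007+n*.0018/' stage2.py; python3 stage2.py 0 .002 .05
```

```text
shift [ 0.0529 -0.0561  0.08  ] turn [-0.0015  0.0003 -0.0035] rows>= 2.2
[-0.72 -0.33  1.72  0.6   1.4  -1.05] tcp in rim [ 0.0561 -0.051   0.1299]
```

Call:
{"op": "carry_out", "data": {"commands": [[0.018,-0.019,0.01,0,0,-0.002],[0.036,-0.038,0.03,0,0,-0.003],[0.053,-0.056,0.05,0,0,-0.003],[0.053,-0.056,0.07,0,0,-0.003],[0.053,-0.056,0.08,0,0,-0.003]]}}

```text
time: 8.35
tool_pos: [0.5085, -0.0673, 0.199]
ee_rot: [2.453, 0.0, 1.914]
wrist_force: [0.1, -0.0, 0.2]
width: 0.0165
finger_force: 30.0
```

Call:
{"op": "carry_out", "data": {"commands": [[0,0,0,0,0,0],[0,0,0,0,0,0],[0,0,0,0,0,0],[0,0,0,0,0,0],[0,0,0,0,0,0]]}}

```text
time: 8.85
tool_pos: [0.5096, -0.0705, 0.2015]
ee_rot: [2.451, 0.003, 1.911]
wrist_force: [-0.4, 0.1, -0.9]
width: 0.0165
finger_force: 30.0
```

```bash
python3 stage2.py 0 .002 .018; python3 relw.py|tail -6;python3 stage2.py 0 .002 .018; python3 stage2.py 0 .002 .018;python3 -c "
from h import *
print(get_obs())"
```

```text
shift [ 0.001  -0.0008  0.0334] turn [0.0004 0.0037 0.0001] rows>= 0.7
[-0.62 -0.4   1.96  0.59  1.21 -1.07] tcp in rim [0.0008 0.0011 0.0514]
556 309 330 158 201
-0.042 78 [0.009  0.0105 0.0115] y [0.046 0.063]
-0.038 1 [0.0112 0.0112 0.0112] y [0.057 0.057]
-0.006 14 [-0.0034 -0.0033  0.0033] y [0.049 0.068]
-0.002 442 [-0.0027 -0.      0.0033] y [0.042 0.07 ]
0.002 9 [-0.0004  0.      0.001 ] y [0.044 0.068]
shift [ 0.0009 -0.0006  0.0332] turn [ 0.0002  0.0035 -0.0001] rows>= 0.7
[-0.62 -0.4   1.96  0.59  1.21 -1.07] tcp in rim [0.0006 0.0012 0.0512]
shift [ 0.0009 -0.0006  0.0332] turn [ 0.0002  0.0035 -0.0001] rows>= 0.7
[-0.62 -0.4   1.96  0.59  1.21 -1.07] tcp in rim [0.0006 0.0012 0.0512]
{'time': 8.9, 'joint_positions': array([-0.62132417, -0.39810133,  1.95717195,  0.59168202,  1.20563733,
       -1.07128597]), 'qvel': array([ 0.00071767,  0.002222  ,  0.00486159,  0.00205224, -0.00076815,
       -0.0003682 ]), 'joint_torque': array([ 2.12046958e-02, -1.49424818e+01, -3.17002487e+01,  2.25299165e+00,
       -1.25348825e+00,  4.64294048e-02]), 'tool_pos': array([ 0.50947111, -0.07046352,  0.20130178]), 'ee_rot': array([2.45127111, 0.0026294 , 1.91082806]), 'wrist_force': array([ 0.2091896 , -0.25826545, -0.74811944]), 'wrist_torque': array([-0.20404621,  0.35327523, -0.00471884]), 'finger_force': 29.99989539384842, 'width': 0.016450768458879654}
```

Call:
{"op": "carry_out", "data": {"commands": [[0.001,-0.0006,0.01,0,0.003,0],[0.001,-0.0006,0.02,0,0.003,0],[0.001,-0.0006,0.03,0,0.003,0],[0.001,-0.0006,0.04,0,0.003,0],[0.001,-0.0006,0.046,0,0.003,0]]}}

```text
time: 9.4
tool_pos: [0.5363, -0.0588, 0.1631]
ee_rot: [2.453, -0.002, 1.914]
wrist_force: [-0.3, 0.7, 0.1]
width: 0.0168
finger_force: 30.0
```

```bash
python3 stage2.py 0 .002 -.0125
```

```text
shift [-0.0012  0.0013  0.0157] turn [-0.0017 -0.0022 -0.0006] rows>= 0.3
[-0.55 -0.32  1.98  0.59  1.09 -1.07] tcp in rim [-0.0012  0.0032  0.0032]
```

Call:
{"op": "carry_out", "data": {"commands": [[0,0.0005,0.004,0,0,0],[0,0.0005,0.008,0,0,0],[0,0.0005,0.012,0,0,0],[0,0.0005,0.015,0,0,0],[0,0.0005,0.017,0,0,0]]}}

```text
time: 9.9
tool_pos: [0.5469, -0.0557, 0.152]
ee_rot: [2.452, -0.0, 1.913]
wrist_force: [0.1, 0.0, -0.5]
width: 0.0166
finger_force: 30.0
```

```bash
python3 stage2.py 0 .002 -.0125
```

```text
shift [-0.0005 -0.0002  0.0001] turn [-0.0001 -0.0003 -0.    ] rows>= 0.0
[-0.53 -0.29  1.98  0.6   1.05 -1.07] tcp in rim [ 0.0002  0.0025 -0.0124]
```

Call:
{"op": "carry_out", "data": {"commands": [[0,0,0.0005,0,0,0],[0,0,0.001,0,0,0],[0,0,0.0015,0,0,0],[0,0,0.002,0,0,0],[0,0,0.002,0,0,0]]}}

```text
time: 10.4
tool_pos: [0.5479, -0.0554, 0.1509]
ee_rot: [2.452, 0.0, 1.913]
wrist_force: [-4.4, -0.5, 2.2]
width: 0.0167
finger_force: 30.0
```

```bash
python3 stage2.py 0 .002 -.0125;python3 -c "
from h import *
print(get_obs()['wrist_force'])"
```

```text
shift [-0.0004 -0.0003 -0.0014] turn [-0.0002 -0.0001  0.0003] rows>= 0.0
[-0.53 -0.28  1.98  0.6   1.04 -1.07] tcp in rim [ 0.0003  0.0024 -0.0139]
[-4.402183   -0.46676054  2.22355353]
```

Call:
{"op": "carry_out", "data": {"commands": [[0,0,0,0,0,0],[0,0,0,0,0,0],[0,0,0,0,0,0],[0,0,0,0,0,0],[0,0,0,0,0,0]], "jaw": 0.45}}

```text
time: 10.9
tool_pos: [0.548, -0.0553, 0.1505]
ee_rot: [2.452, -0.0, 1.913]
wrist_force: [-0.3, 1.0, -0.6]
width: 0.0422
finger_force: 0.0
```

Call:
{"op": "carry_out", "data": {"commands": [[0,0,-0.01,0,0,0],[0,0,-0.03,0,0,0],[0,0,-0.06,0,0,0],[0,0,-0.09,0,0,0],[0,0,-0.13,0,0,0]]}}

```text
time: 11.4
tool_pos: [0.4686, -0.0826, 0.2511]
ee_rot: [2.453, -0.002, 1.914]
wrist_force: [0.8, -0.1, 0.1]
width: 0.0422
finger_force: 0.0
```

```bash
cat > chan.py <<'E'
from h import *
from stage2 import F,rim
s=shot('wrist','w5');P=cloud(s);Q=(P-rim)@F
m=(abs(Q[...,1])<.068)&(abs(Q[...,0])<.016)&(Q[...,2]>-.002)&(Q[...,2]<.02)
x=Q[m];x=x[abs(x[:,2]-np.median(x[:,2]))<.003]
print(len(x),'web top z',np.median(x[:,2]),'y ext',np.percentile(x[:,1],[.5,99.5]),'x by y:')
for a in(-.045,-.025,0,.025,.045):
    k=abs(x[:,1]-a)<.006
    if k.sum():print(a,k.sum(),np.percentile(x[k,0],[3,97]).round(4),np.polyfit(x[k,0],x[k,2],1).round(4))
E
python3 chan.py
python3 -c "
from h import *
print(get_obs()['joint_positions'],get_obs()['tool_pos'],get_obs()['ee_rot'])
rel([.4528,-.4002,.28],down(np.radians(3.8)))"
```

```text
2425 web top z 0.0028930995250347983 y ext [-0.05471977  0.05456393] x by y:
-0.045 234 [-0.0074  0.0089] [-0.0852  0.0029]
-0.025 241 [-0.0072  0.0087] [-0.0944  0.003 ]
0 263 [-0.008   0.0085] [-0.0427  0.0028]
0.025 273 [-0.0078  0.0083] [-0.0947  0.003 ]
0.045 294 [-0.0076  0.009 ] [-0.1045  0.003 ]
[-0.74048371 -0.49544105  1.90581568  0.60792056  1.38997243 -1.0917124 ] [ 0.46891639 -0.08500802  0.2586262 ] [2.44711823 0.00885245 1.91232734]
shift [-0.2918 -0.0808 -0.0917] turn [ 0.6912 -0.0871  0.2671] rows>= 6.3
```

Call:
{"op": "carry_out", "data": {"commands": [[-0.03,-0.008,-0.015,0.08,-0.01,0.03],[-0.06,-0.016,-0.03,0.16,-0.02,0.06],[-0.1,-0.025,-0.045,0.24,-0.03,0.09],[-0.14,-0.035,-0.06,0.32,-0.04,0.12],[-0.18,-0.045,-0.07,0.4,-0.05,0.15]], "jaw": 0.8}}

```text
time: 11.95
tool_pos: [0.4554, -0.2815, 0.2784]
ee_rot: [2.856, -0.024, 1.756]
wrist_force: [-0.1, 0.5, 0.5]
width: 0.0752
finger_force: 0.0
```

```bash
python3 -c "
from h import *
rel([.4528,-.4002,.28],down(np.radians(3.8)))"
```

```text
shift [-0.1161 -0.0222 -0.0111] turn [ 0.2838 -0.0404  0.1147] rows>= 2.4
```

Call:
{"op": "carry_out", "data": {"commands": [[-0.03,-0.005,-0.003,0.07,-0.01,0.03],[-0.06,-0.01,-0.006,0.14,-0.02,0.06],[-0.09,-0.016,-0.009,0.21,-0.03,0.09],[-0.116,-0.022,-0.011,0.284,-0.04,0.115],[-0.116,-0.022,-0.011,0.284,-0.04,0.115]]}}

```text
time: 12.45
tool_pos: [0.4544, -0.4, 0.2751]
ee_rot: [-3.14, -0.005, 1.638]
wrist_force: [0.3, -0.2, -0.5]
width: 0.0754
finger_force: 0.0
```

Call:
{"op": "carry_out", "data": {"commands": [[0,0,0,0,0,0],[0,0,0,0,0,0],[0,0,0,0,0,0],[0,0,0,0,0,0],[0,0,0,0,0,0]]}}

```text
time: 12.95
tool_pos: [0.4535, -0.3974, 0.2782]
ee_rot: [3.14, -0.003, 1.639]
wrist_force: [-0.1, -0.3, 0.6]
width: 0.0752
finger_force: 0.0
```

Run:
```python
from h import *
rel([.4528,-.4002,.28],down(np.radians(3.8)))
s=shot('wrist','w6');P=cloud(s);c,R,o=tool()
near=(abs(P[...,0]-.452)<.05)&(abs(P[...,1]+.37)<.1)
b=P[near&(abs(P[...,2]-.075)<.003)];r=cv2.minAreaRect(b[:,:2].astype(np.float32)*1000);print('bar',r,np.median(b[:,2]))
m=near&(P[...,2]>.084)&(P[...,2]<.16)
h=P[m];v,u=np.nonzero(m);print(len(h),u.min(),u.max(),v.min(),v.max(),h.min(0),h.max(0))
for z in np.arange(.09,.16,.01):
    k=h[abs(h[:,2]-z)<.005]
    if len(k):print(z.round(3),len(k),np.percentile(k[:,0],[1,99]).round(4),np.percentile(k[:,1],[1,99]).round(4))
```

```text
shift [-0.0027 -0.0008 -0.0018] turn [ 0.0018 -0.0025  0.0023] rows>= 0.1
bar ((451.4624938964844, -354.2008972167969), (31.069530487060547, 159.5108642578125), 3.0972676277160645) 0.07546863463251262
1390 290 342 207 247 [ 0.42983949 -0.41258246  0.0840919 ] [ 0.4775776  -0.38675568  0.14972976]
0.09 15 [0.441  0.4647] [-0.4107 -0.387 ]
0.1 172 [0.4384 0.4687] [-0.4106 -0.3868]
0.11 476 [0.44   0.4683] [-0.4123 -0.3872]
0.12 99 [0.4384 0.4689] [-0.4111 -0.3878]
0.13 146 [0.4349 0.4728] [-0.4117 -0.3875]
0.14 169 [0.4324 0.4748] [-0.4117 -0.3875]
0.15 310 [0.4301 0.4773] [-0.4116 -0.3879]
```

View pics/w6.png

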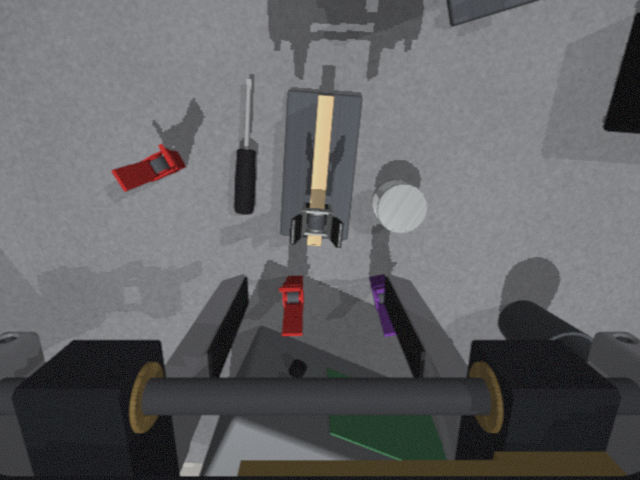

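```bash
python3 -c "
from h import *
rel([.4537,-.3997,.121],down(np.radians(3.6)))"
```

```text
shift [-0.0026 -0.0002  0.157 ] turn [ 0.0015 -0.0028  0.0058] rows>= 3.1
```

Call:
{"op": "carry_out", "data": {"commands": [[-0.003,0,0.04,0,0,0.004],[-0.003,0,0.08,0,0,0.004],[-0.003,0,0.115,0,0,0.004],[-0.003,0,0.14,0,0,0.004],[-0.003,0,0.155,0,0,0.004]]}}

```text
time: 13.5
tool_pos: [0.453, -0.3992, 0.1194]
ee_rot: [-3.14, -0.007, 1.635]
wrist_force: [-0.7, 0.6, -0.2]
width: 0.0753
finger_force: 0.0
```

Call:
{"op": "carry_out", "data": {"commands": [[0,0,0,0,0,0],[0,0,0,0,0,0],[0,0,0,0,0,0],[0,0,0,0,0,0],[0,0,0,0,0,0]]}}

```text
time: 14.0
tool_pos: [0.4545, -0.4008, 0.1238]
ee_rot: [3.139, -0.001, 1.635]
wrist_force: [-1.0, 0.3, -0.0]
width: 0.0753
finger_force: 0.0
```

```bash
python3 -c "
from h import *
rel([.4537,-.3997,.121],down(np.radians(3.6)))"
```

```text
shift [ 0.0012 -0.0008  0.0028] turn [ 0.0024 -0.0015  0.0017] rows>= 0.1
```

Close on the handles and wait for the squeeze.

Call:
{"op": "carry_out", "data": {"commands": [[0.001,-0.001,0.003,0,0,0],[0.001,-0.001,0.003,0,0,0],[0.001,-0.001,0.003,0,0,0],[0.001,-0.001,0.003,0,0,0],[0.001,-0.001,0.003,0,0,0]], "jaw": 0}}

```text
time: 14.5
tool_pos: [0.4529, -0.3993, 0.1192]
ee_rot: [3.141, -0.004, 1.635]
wrist_force: [-0.6, 0.1, 0.2]
width: 0.0389
finger_force: 7.1
```

Call:
{"op": "carry_out", "data": {"commands": [[0,0,0,0,0,0],[0,0,0,0,0,0],[0,0,0,0,0,0],[0,0,0,0,0,0],[0,0,0,0,0,0]]}}

```text
time: 15.0
tool_pos: [0.4529, -0.3994, 0.1193]
ee_rot: [3.141, -0.003, 1.635]
wrist_force: [0.5, 0.2, -0.4]
width: 0.024
finger_force: 28.5
```

Call:
{"op": "carry_out", "data": {"commands": [[0,0,-0.015,0,0,0],[0,0,-0.035,0,0,0],[0,0,-0.07,0,0,0],[0,0,-0.11,0,0,0],[0,0,-0.15,0,0,0]]}}

```text
time: 15.5
tool_pos: [0.4527, -0.3997, 0.272]
ee_rot: [3.14, -0.003, 1.635]
wrist_force: [1.0, -1.1, -1.0]
width: 0.0238
finger_force: 28.5
```

Call:
{"op": "carry_out", "data": {"commands": [[0,0,0,0,0,0],[0,0,0,0,0,0],[0,0,0,0,0,0],[0,0,0,0,0,0],[0,0,0,0,0,0]]}}

```text
time: 16.0
tool_pos: [0.4524, -0.3994, 0.2674]
ee_rot: [-3.14, -0.006, 1.635]
wrist_force: [0.5, -0.8, -1.4]
width: 0.0233
finger_force: 29.1
```

```bash
python3 - <<'E'
from h import *
s=shot('wrist','w7');P=cloud(s);c,R,o=tool();Q=(P-c)@R
print(c,o['width'],o['finger_force'])
m=(abs(Q[...,0])<.03)&(abs(Q[...,1])<.04)&(Q[...,2]>-.04)&(Q[...,2]<.08)
h=Q[m];print(len(h))
for z in np.arange(-.035,.08,.01):
    k=h[abs(h[:,2]-z)<.005]
    if len(k):print(z.round(3),len(k),'x',np.percentile(k[:,0],[1,99]).round(4),'y',np.percentile(k[:,1],[1,50,99]).round(4))
E
python3 stage2.py 0 0 .18
cp pics/w7.png pics/w7v.png
```

```text
[ 0.45251113 -0.39951309  0.26773066] 0.02361076160823181 29.11822199821472
5533
-0.035 653 x [-0.0056  0.0111] y [-0.0238 -0.012   0.023 ]
-0.025 1423 x [-0.0117  0.0126] y [-0.0231  0.0072  0.0227]
-0.015 556 x [-0.0071  0.0127] y [-0.0237  0.0072  0.0228]
-0.005 321 x [-0.0099  0.0127] y [-0.0224 -0.0079  0.0213]
0.005 73 x [0.0075 0.0126] y [-0.0115  0.009   0.0124]
0.015 1347 x [-0.0124  0.0131] y [-0.0148 -0.0007  0.0147]
0.025 476 x [-0.0114  0.0132] y [-0.0178  0.0002  0.0174]
0.035 144 x [-0.0049  0.0127] y [-0.0199 -0.0165  0.0197]
0.045 143 x [-0.009   0.0121] y [-0.0221 -0.0191  0.022 ]
0.055 282 x [-0.0104  0.0122] y [-0.0243 -0.0153  0.0242]
0.065 115 x [-0.0113  0.0121] y [-0.0256 -0.0175  0.0255]
shift [ 0.3011 -0.0009 -0.0308] turn [-0.6858  0.0903 -0.2687] rows>= 6.1
[-0.82  0.21  1.11  0.    1.83 -0.88] tcp in rim [-0.0837 -0.2896  0.2069]
```

View pics/w7v.png

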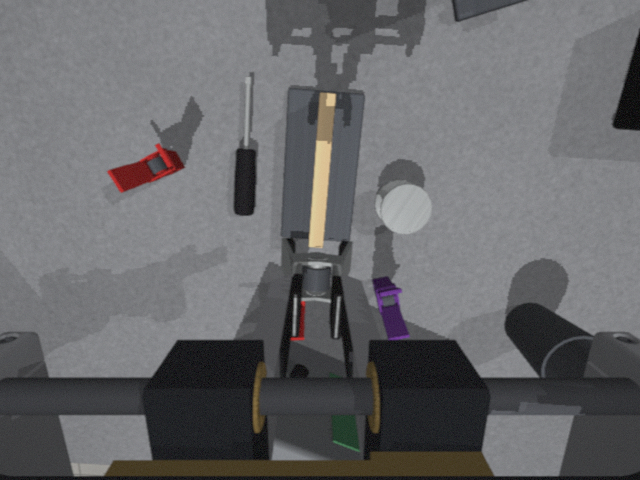

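Call:
{"op": "carry_out", "data": {"commands": [[0.03,0,-0.004,-0.06,0.01,-0.03],[0.06,0,-0.008,-0.13,0.02,-0.055],[0.1,0,-0.012,-0.21,0.03,-0.08],[0.14,0,-0.016,-0.29,0.04,-0.11],[0.18,0,-0.02,-0.37,0.05,-0.145]]}}

```text
time: 16.55
tool_pos: [0.4409, -0.2187, 0.2898]
ee_rot: [2.765, -0.026, 1.787]
wrist_force: [0.1, -0.6, -0.1]
width: 0.0229
finger_force: 29.7
```

```bash
python3 stage2.py 0 0 .16
python3 - <<'E'
from h import *
s=pickle.load(open('w7.pkl','rb'));P=cloud(s);c=np.array([.45251,-.39951,.26773]);R=Ro.from_euler('xyz',[-3.14,-.006,1.635]).as_matrix();Q=(P-c)@R
m=(abs(Q[...,0])<.03)&(abs(Q[...,1])<.03)
h=Q[m&(Q[...,2]>.03)&(Q[...,2]<.1)];print('tip z',np.sort(h[:,2])[-8:])
k=Q[m&(abs(Q[...,1])<.011)&(Q[...,2]<0)&(Q[...,2]>-.05)];print('handle top',np.percentile(k[:,2],[0,1,5,20]))
E
```

```text
shift [0.12   0.0248 0.0185] turn [-0.3116  0.042  -0.1218] rows>= 2.5
[-0.82 -0.24  1.56  0.34  1.64 -0.97] tcp in rim [-0.0313 -0.1154  0.1923]
tip z [0.06583279 0.06583943 0.06599887 0.06611251 0.06612866 0.06622008
 0.06698233 0.06700605]
handle top [-0.02939648 -0.02887649 -0.02842955 -0.02789064]
```

Call:
{"op": "carry_out", "data": {"commands": [[0.03,0.006,0.004,-0.08,0.01,-0.03],[0.06,0.012,0.008,-0.16,0.02,-0.06],[0.09,0.018,0.012,-0.24,0.03,-0.09],[0.12,0.025,0.018,-0.312,0.042,-0.122],[0.12,0.025,0.018,-0.312,0.042,-0.122]]}}

```text
time: 17.05
tool_pos: [0.4426, -0.0937, 0.2823]
ee_rot: [2.455, -0.004, 1.914]
wrist_force: [-1.1, -1.1, -0.9]
width: 0.0231
finger_force: 29.7
```

Call:
{"op": "carry_out", "data": {"commands": [[0,0,0,0,0,0],[0,0,0,0,0,0],[0,0,0,0,0,0],[0,0,0,0,0,0],[0,0,0,0,0,0]]}}

```text
time: 17.55
tool_pos: [0.445, -0.0971, 0.2856]
ee_rot: [2.454, -0.0, 1.912]
wrist_force: [-0.7, -0.1, -2.1]
width: 0.0232
finger_force: 29.7
```

```bash
python3 stage2.py 0 0 .09; python3 chan.py
python3 - <<'E'
from h import *
s=pickle.load(open('w5.pkl','rb'));P=cloud(s);c,R,o=tool();Q=(P-c)@R
m=(abs(Q[...,0])<.02)&(abs(Q[...,1])<.03)
h=Q[m&(Q[...,2]>.03)&(Q[...,2]<.085)];print('tip z',np.sort(h[:,2])[-8:])
for z in np.arange(.005,.07,.01):
    k=h[abs(h[:,2]-z)<.005]
    if len(k):print(z.round(3),len(k),'x',np.percentile(k[:,0],[1,99]).round(4),'y',np.percentile(k[:,1],[1,50,99]).round(4))
E
```

```text
shift [ 0.0023 -0.0003  0.0706] turn [-0.0026  0.0008 -0.0011] rows>= 1.4
[-0.83 -0.52  1.87  0.62  1.5  -1.11] tcp in rim [ 0.0005 -0.0022  0.1606]
1566 web top z 0.0028876311679734545 y ext [-0.03257105  0.05559877] x by y:
-0.025 189 [-0.0074  0.0086] [-0.0949  0.0029]
0 201 [-0.0072  0.0085] [-0.0999  0.003 ]
0.025 214 [-0.008   0.0084] [-0.0649  0.0028]
0.045 223 [-0.0078  0.0082] [-0.0998  0.0029]
tip z [0.06510466 0.06516019 0.06526432 0.06562385 0.06578457 0.06586715
 0.06605164 0.06608899]
0.035 130 x [-0.0049  0.0119] y [-0.0192 -0.0022  0.0204]
0.045 148 x [-0.0094  0.0105] y [-0.0215 -0.0177  0.0227]
0.055 278 x [-0.0113  0.0105] y [-0.0238 -0.0147  0.0247]
0.065 110 x [-0.0112  0.0105] y [-0.0251  0.0182  0.0261]
```

Call:
{"op": "carry_out", "data": {"commands": [[0.002,0,0.02,-0.002,0,0],[0.002,0,0.04,-0.002,0,0],[0.002,0,0.055,-0.002,0,0],[0.002,0,0.065,-0.002,0,0],[0.002,0,0.075,-0.002,0,0]]}}

```text
time: 18.1
tool_pos: [0.4893, -0.0787, 0.2271]
ee_rot: [2.452, -0.0, 1.912]
wrist_force: [0.0, 0.4, -0.9]
width: 0.0235
finger_force: 29.7
```

```bash
python3 stage2.py 0 0 .0448
```

```text
shift [-0.0002 -0.0002  0.0401] turn [-0.0004  0.0005 -0.0008] rows>= 0.8
[-0.68 -0.44  1.93  0.6   1.3  -1.08] tcp in rim [0.0002 0.0002 0.0849]
```

Call:
{"op": "carry_out", "data": {"commands": [[0,0,0.008,0,0,0],[0,0,0.016,0,0,0],[0,0,0.024,0,0,0],[0,0,0.032,0,0,0],[0,0,0.039,0,0,0]]}}

```text
time: 18.6
tool_pos: [0.5126, -0.0703, 0.1969]
ee_rot: [2.452, 0.0, 1.912]
wrist_force: [-0.2, -0.1, 0.0]
width: 0.0231
finger_force: 29.7
```

Call:
{"op": "carry_out", "data": {"commands": [[0,0,0,0,0,0],[0,0,0,0,0,0],[0,0,0,0,0,0],[0,0,0,0,0,0],[0,0,0,0,0,0]]}}

```text
time: 19.1
tool_pos: [0.5123, -0.0706, 0.1978]
ee_rot: [2.451, 0.001, 1.912]
wrist_force: [-0.3, -0.4, -1.3]
width: 0.0228
finger_force: 29.7
```

```bash
python3 stage2.py 0 0 .0448;python3 chan.py
```

```text
shift [-0.0001 -0.0003  0.002 ] turn [ 0.0001  0.0013 -0.0006] rows>= 0.0
[-0.62 -0.39  1.96  0.59  1.2  -1.07] tcp in rim [0.0003 0.0001 0.0468]
2695 web top z 0.002884023034395662 y ext [-0.05478573  0.05494285] x by y:
-0.045 363 [-0.0076  0.0087] [-0.0934  0.0029]
-0.025 81 [-0.0075  0.0079] [-0.0762  0.0031]
0.025 463 [-0.0075  0.0087] [-0.0972  0.003 ]
0.045 497 [-0.0074  0.0086] [-0.0888  0.0029]
```

Two mm deeper, then release to wide open.

Call:
{"op": "carry_out", "data": {"commands": [[0,0,0.002,0,0,0],[0,0,0.002,0,0,0],[0,0,0.002,0,0,0],[0,0,0.002,0,0,0],[0,0,0.002,0,0,0]]}}

```text
time: 19.65
tool_pos: [0.5135, -0.07, 0.1959]
ee_rot: [2.452, 0.0, 1.912]
wrist_force: [-0.1, -0.5, -1.2]
width: 0.0232
finger_force: 29.7
```

Call:
{"op": "carry_out", "data": {"commands": [[0,0,0,0,0,0],[0,0,0,0,0,0],[0,0,0,0,0,0],[0,0,0,0,0,0],[0,0,0,0,0,0]], "jaw": 0.85}}

```text
time: 20.15
tool_pos: [0.5137, -0.0701, 0.1962]
ee_rot: [2.451, 0.0, 1.912]
wrist_force: [-0.3, -0.1, -0.3]
width: 0.0596
finger_force: 0.1
```

Call:
{"op": "carry_out", "data": {"commands": [[0,0,0,0,0,0],[0,0,0,0,0,0],[0,0,0,0,0,0],[0,0,0,0,0,0],[0,0,0,0,0,0]]}}

```text
time: 20.65
tool_pos: [0.5135, -0.07, 0.1959]
ee_rot: [2.452, 0.0, 1.912]
wrist_force: [0.3, 0.4, -0.1]
width: 0.0799
finger_force: 0.0
```

Call:
{"op": "carry_out", "data": {"commands": [[0,0,-0.015,0,0,0],[0,0,-0.035,0,0,0],[0,0,-0.06,0,0,0],[0,0,-0.09,0,0,0],[0,0,-0.12,0,0,0]]}}

```text
time: 21.15
tool_pos: [0.4408, -0.0954, 0.2892]
ee_rot: [2.452, 0.0, 1.913]
wrist_force: [1.0, 0.2, 0.7]
width: 0.08
finger_force: 0.0
```

```bash
python3 chan.py
python3 - <<'E'
from h import *
from stage2 import F,rim
P=cloud(pickle.load(open('w5.pkl','rb')));Q=(P-rim)@F
h=Q[(abs(Q[...,0])<.04)&(abs(Q[...,1])<.03)&(Q[...,2]>-.03)&(Q[...,2]<.09)]
for z in np.arange(-.025,.09,.01):
    k=h[abs(h[:,2]-z)<.005]
    if len(k):print(z.round(3),len(k),'x',np.percentile(k[:,0],[1,99]).round(4),'y',np.percentile(k[:,1],[1,99]).round(4))
print(h[:,2].max(),tool()[0],tool()[2]['width'])
shot('side','side9')
E
```

```text
1336 web top z 0.0022934522837084106 y ext [-0.06039711  0.06050235] x by y:
-0.045 181 [-0.0108  0.0058] [0.1279 0.0027]
-0.025 98 [-0.0117 -0.0004] [0.2534 0.0034]
0 16 [0.006  0.0137] [-0.1778  0.0054]
0.025 216 [-0.0112  0.0055] [0.1385 0.0028]
0.045 226 [-0.011   0.0055] [0.1402 0.0027]
-0.025 21 x [-0.014   0.0102] y [0.0109 0.0298]
-0.015 106 x [-0.0161  0.0176] y [-0.0287  0.0297]
-0.005 114 x [-0.0177  0.0151] y [-0.0261  0.0289]
0.005 520 x [-0.0182  0.0127] y [-0.0296  0.0298]
0.015 87 x [-0.0215  0.0114] y [-0.011   0.0126]
0.025 419 x [-0.0234  0.0092] y [-0.012   0.0128]
0.035 473 x [-0.025   0.0071] y [-0.0127  0.0122]
0.045 139 x [-0.0302  0.0041] y [-0.0114  0.0119]
0.055 224 x [-0.035   0.0041] y [-0.0119  0.0119]
0.065 297 x [-0.0397  0.0048] y [-0.0119  0.0119]
0.075 179 x [0.0014 0.0055] y [-0.0121  0.0119]
0.07649776924356051 [ 0.44081871 -0.0971307   0.29425146] 0.07996278023880105
```

View pics/w5.png

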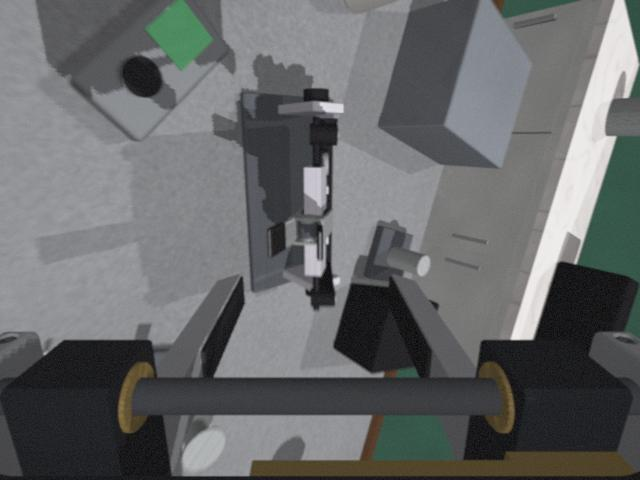

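Call:
{"op": "carry_out", "data": {"commands": [[0,0,0,0,0,0],[0,0,0,0,0,0],[0,0,0,0,0,0],[0,0,0,0,0,0],[0,0,0,0,0,0]]}}

```text
time: 21.75
tool_pos: [0.4416, -0.0951, 0.2876]
ee_rot: [2.452, -0.001, 1.913]
wrist_force: [0.1, 0.8, 1.1]
width: 0.0798
finger_force: 0.0
```

```bash
python3 chan.py
python3 - <<'E'
from h import *
from stage2 import F,rim
P=cloud(pickle.load(open('w5.pkl','rb')));Q=(P-rim)@F
h=Q[(abs(Q[...,0])<.045)&(abs(Q[...,1])<.014)&(Q[...,2]>-.03)&(Q[...,2]<.09)]
for z in np.arange(-.025,.09,.01):
    k=h[abs(h[:,2]-z)<.005]
    if len(k):print(z.round(3),len(k),'x',np.percentile(k[:,0],[1,99]).round(4))
E
```

```text
1324 web top z 0.002339972683392081 y ext [-0.05807141  0.062097  ] x by y:
-0.045 179 [-0.0112  0.0054] [0.1388 0.0027]
-0.025 97 [-0.011   0.0002] [0.1992 0.0031]
0 12 [0.0052 0.0133] [-0.1393  0.0037]
0.025 216 [-0.0115  0.0051] [0.185 0.003]
0.045 220 [-0.0113  0.0051] [0.1774 0.003 ]
-0.025 5 x [-0.0155  0.0097]
-0.015 59 x [-0.0167  0.0171]
-0.005 77 x [-0.0181  0.0157]
0.005 162 x [-0.0185  0.0133]
0.015 105 x [-0.0207  0.011 ]
0.025 441 x [-0.0234  0.0088]
0.035 461 x [-0.0248  0.0067]
0.045 145 x [-0.0308  0.0037]
0.055 197 x [-0.0349  0.0046]
0.065 302 x [-0.0396  0.0044]
0.075 182 x [0.0011 0.0051]
```

```bash
python3 -c "
from h import *
print(close_job())"
```

```text
the job is handed in; nothing more can be done
None
```

The channel is down on the rim, centred between the bosses, and the released clamp grips its middle. Both have rocked within the allowed play and were still in the last two readings. I handed the job in at about 22 s, but no verdict came back.

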